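Balance-load the bench centrifuge

ROBOT

A 6-joint arm with a two-finger parallel gripper is mounted at the origin on a cart in front of the work surface, level with it; the furniture and walls round the work are solid. World frame = base frame: x ahead of the robot, y to its left, z up, the work surface at z = 0. Lengths are in m, angles in rad, forces in N, time in s.
With the tool pointing down it reaches from about 0.25 to 0.775 m from the base axis. Payload 4 kg.
Tool frame: the origin (TCP) lies between the finger pads, 19 mm behind the fingertips; this is the grasp point; z points along the fingers, y is the line along which they close (so a half turn about z gives the same grasp; the last joint's range is limited). The gripper opens to 94 mm and grips with 3 to 60 N. Pads are 16 mm wide; open, the fingers measure 119 mm over their backs; the gripper's body (75 mm by 177 mm) begins 78 mm behind the grasp point.
Start: joints at [1.012, 0.087, 1.371, -0, 1.684, -0.103], TCP at [0.242, 0.494, 0.224] pointing down, gripper open.
Joint ranges: [-3.1, 3.1], [-0.76, 2.03], [0.27, 2.55], [-1.08, 4.22], [0.17, 2.65], [-2.57, 2.57]. Speed limits (rad/s): [2.79, 2.79, 3.14, 3.14, 3.14, 3.14].

INTERFACE

Orientations are given as [roll, pitch, yaw] about the fixed x, y, z axes, in that order (R = Rz(yaw) Ry(pitch) Rx(roll)).
In Python, from bench import robot, vision gives the robot as it stands.
- The arm moves only by the shell command python3 -m crank 'ROWS'. ROWS is JSON, a list of rows, each a list of 3 entries, a list of its own where there are three numbers: the closure, from 0 (fully open) to 1 (shut), then the shift along the tool's x, y, z in m, then the turn, a rotation vector about the tool's x, y, z in degrees. A call has 1 to 8 rows; each row shifts and turns the commanded pose from where the row before left it, along the tool's axes as they then stand; what a row does not reach is not made up. A row lasts 1/10 s, in which the tool goes at most 50 mm and 8.59 degrees, less where a joint would pass 70% of its speed; a pose out of reach is approached as far as the arm can. A call with a gripper value outside its range is refused whole. The fingers move at their own pace and stop on an object; the grip force is fixed at half the most. Time passes only in rows, so rows that do not move let the fingers close. It gives the time, the measured TCP pose, the force, the opening and the grip force at its end, in the units of the state.
- robot.get_obs(): the state, without advancing time (a new reading comes with each control period).
- vision.snapshot(name): name is "side" or "top"; returns a dict with "color" (480x640x3 uint8, red, green, blue), "z_map" (480x640 float32, m along the optical axis (not along the pixel's ray), 0 where there is no reading), "fx", "fy", "cx", "cy" (pixels), "dist" ([k1, k2, p1, p2, k3] as OpenCV has them; the pictures are not rectified), "R" (3x3) and "t" (3): a world point X has camera coordinates R X + t. Camera axes: x right, y down, z forward; pixel columns grow to the right and rows downward; lengths in m; the calibration is good to about 2 mm. A picture is of the moment at which its call begins.
- robot.close_job(): hands the job in; it is judged then, once.
The state is a dict: "time": time; "joint_positions": joint angles; "qvel": joint speeds; "joint_torque": joint torques, N m; "tool_pos": TCP position; "ee_rot": TCP orientation; "wrist_force": force on the tool from outside, world axes, zero at the start; "wrist_torque": the same for the moment, N m; "width": finger opening in m; "finger_force": force on a finger pad.
Only numpy, scipy, OpenCV 4.12 (cv2) and the standard library are available. Lean on these libraries where they do the work, as an engineer would, in place of code of your own. Each camera call takes 0.05 s, during which the arm holds its last target. There are 200 camera calls.

TASK

Load the bench centrifuge so that the rotor is balanced: stand the two black-capped vials in cups directly opposite each other, and the white-capped and the green-capped vial opposite each other in the other two cups, every one upright and right down on the floor of its cup. Then put the blue lid squarely on the machine so that it sits down on the shoulder all round. Do not knock any vial over, and leave the timer and the small beaker where they are.

Things in the scene. Friction and masses are not known exactly. Their poses are not given: they have to be found in the camera images.
- rotor: aluminium rotor in the centrifuge; origin on its upright axis, level with the cup floors (58 mm above the bench), z up. Four round cups 40 mm from the axis at +x, +y, -x, -y of this frame: +x faces -x across the axis (80 mm apart), +y faces -y; neighbours 57 mm apart. Cups 30 mm wide inside, 23 mm deep, mouths flared to 36 mm. Turns with light friction. Open fingers to 40 mm at most here
- centrifuge: white round bench centrifuge, 168 mm across, console on the robot's side, fixed; origin under the rotor's axis on the bench, z up. Upstand ring 128 mm inside, 136 mm outside, bevelled top 75 mm above the bench; outside it, at 62 mm, the flat shoulder that carries the lid, out to 168 mm. A tall brown dispenser bottle stands left of it, about x 0.56, y 0.18
- vial_black_red: upright glass screw vial, black ribbed screw cap, white label with a red stripe; 22 mm across, 62 mm tall, 30 g, origin under the middle of its foot, z up. Grip from above with the TCP 46 to 52 mm above the foot; it may turn about its axis as the fingers close, and they stop at about 18 mm
- vial_black_green: upright glass screw vial, black ribbed screw cap, white label with a green stripe; 22 mm across, 62 mm tall, 30 g, origin under the middle of its foot, z up. Grip from above with the TCP 46 to 52 mm above the foot; it may turn about its axis as the fingers close, and they stop at about 18 mm
- vial_white: upright glass screw vial, white ribbed screw cap, white label with a blue stripe; 22 mm across, 64 mm tall, 24 g, origin under the middle of its foot, z up. Grip from above with the TCP 46 to 52 mm above the foot; it may turn about its axis as the fingers close, and they stop at about 18 mm
- vial_green: upright glass screw vial, green ribbed screw cap, white label with a red stripe; 22 mm across, 64 mm tall, 24 g, origin under the middle of its foot, z up. Grip from above with the TCP 46 to 52 mm above the foot; it may turn about its axis as the fingers close, and they stop at about 18 mm
- lid: blue dome lid of the centrifuge, black knob on top, skirt down on the bench; round, 152 mm across, 70 mm tall without knob, about 220 g. Origin at the centre of the skirt's lower edge, z up. Knob 29 mm across, 84 to 104 mm above the origin: grip with the TCP at 94 mm. Skirt 144 mm inside: goes over the 136 mm upstand and rests on the shoulder, clear above the standing vials
- timer: white digital bench timer lying flat, 58 x 62 x 18 mm, a bystander; origin under its centre
- small_beaker: small glass beaker standing upright, 32 x 38 mm, 36 mm tall, a bystander; origin under its centre
Things that resemble listed ones, but are neither listed nor needed, are in the scene too. Leave any pink look-alike of the vial_white alone.

How it is judged:
By the outcome, as a careful person would: the job done as asked, in the order asked, and still so for the second after the job is handed in, with the robot touching nothing.
It also fails if it takes over 104 s, if anything falls off the work surface, if the arm or the gripper's body presses on something with over 40 N, if the wrist force passes 120 N, or if a joint passes its speed limit or range.

## Working session

There is one attempt and no reset: what is moved stays moved. The work goes in short steps, Python scripts to look and compute and a shell command to move; the robot and the scene stay as the last step left them, time stands still between calls to the robot, and variables do not carry over. Pictures are saved under pics/ and viewed, at most 14 in all, crops included, and the job is handed in when it is done.

```bash
ls; mkdir -p pics; cat > h.py <<'E'
import numpy as np, cv2
from bench import robot, vision
def snap(n):
    s=vision.snapshot(n); s['K']=np.array([[s['fx'],0,s['cx']],[0,s['fy'],s['cy']],[0,0,1.]]); s['R']=np.array(s['R']);s['t']=np.array(s['t']);s['dist']=np.array(s['dist'],float); return s
def ray(s,u,v):
    p=cv2.undistortPoints(np.array([[[u,v]]],float),s['K'],s['dist'])[0,0]
    return -s['R'].T@s['t'], s['R'].T@np.array([p[0],p[1],1])
def onz(s,u,v,z):
    c,d=ray(s,u,v); return c+d*(z-c[2])/d[2]
def pts(s):
    h,w=s['z_map'].shape; g=np.stack(np.meshgrid(np.arange(w),np.arange(h)),-1).reshape(-1,1,2).astype(float)
    p=cv2.undistortPoints(g,s['K'],s['dist'])[:,0]; z=s['z_map'].reshape(-1,1)
    X=(np.c_[p,np.ones(len(p))]*z-s['t'])@s['R']; X[z[:,0]<=0]=np.nan
    return X.reshape(h,w,3)
def save(n,img): cv2.imwrite('pics/'+n,img[...,::-1])
E
python3 - <<'E'
from h import *
for n in('top','side'):
    s=snap(n); save(n+'0.png',s['color']); print(n,-s['R'].T@s['t'],s['R'][2],s['fx'])
print(robot.get_obs())
E
```

```text
pics
top [ 0.43653024 -0.04227465  1.10143769] [ 0.1047295  -0.02627888 -0.99415349] 534.7870670232008
side [0.60018427 0.6577593  0.52403197] [-0.07258675 -0.84719508 -0.52629997] 443.22636724291345
{'time': 0.1, 'joint_positions': array([ 1.01192808e+00,  8.78474771e-02,  1.37207145e+00,  7.73709506e-07,
        1.68361257e+00, -1.03113559e-01]), 'qvel': array([ 0.00016752, -0.0028668 , -0.00193506,  0.0005191 ,  0.00056603,
       -0.00072481]), 'joint_torque': array([ 2.05886827e-03, -3.41255236e+01, -3.03300011e+01,  7.19869486e-02,
        3.04768374e-02, -7.48303546e-05]), 'tool_pos': array([0.24184533, 0.4934683 , 0.22325564]), 'ee_rot': array([-3.13966419e+00, -2.00331350e-04,  2.68583786e+00]), 'wrist_force': array([ 1.08855318,  0.30784916, -0.12220067]), 'wrist_torque': array([-0.03141173,  0.02923552,  0.01191168]), 'finger_force': 0.0, 'width': 0.09401287075167508}
```

View pics/top0.png

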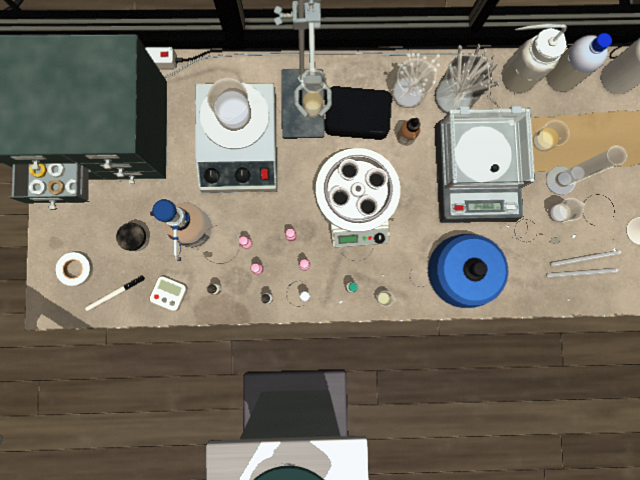

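View pics/side0.png

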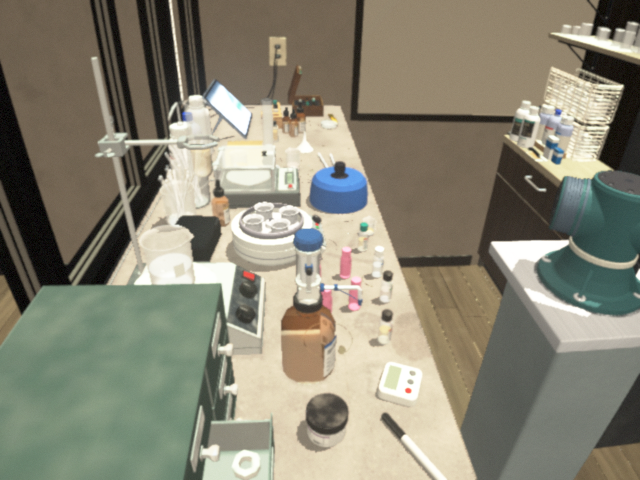

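Candidates in the top view: black caps at (213,288) and (266,297); white at (304,296); green at (352,286); cream, probably the beaker, at (383,297); pink look-alikes at (245,241), (290,233), (257,267), (304,263). I'll check these in a close crop.

```bash
python3 - <<'E'
from h import *
s=cv2.imread('pics/side0.png')[195:355,300:420]; t=cv2.imread('pics/top0.png')[220:315,195:405]
a=cv2.resize(s,None,fx=3.7,fy=3.7,interpolation=cv2.INTER_CUBIC); a=a[:592]
cv2.imwrite('pics/c1.png',a)
cv2.imwrite('pics/c2.png',cv2.resize(t,None,fx=3.8,fy=3.8,interpolation=cv2.INTER_CUBIC))
E
```

```text
(no output)
```

View pics/c1.png

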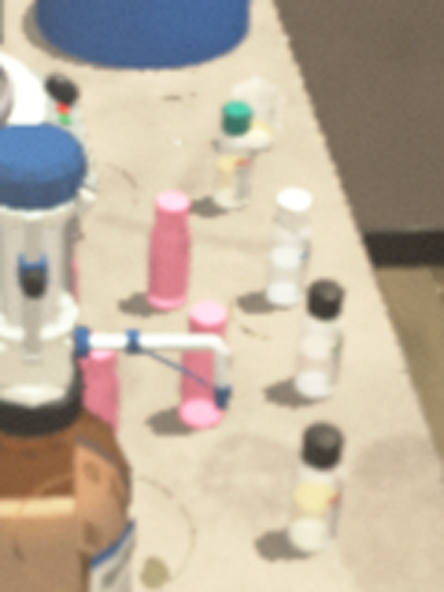

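View pics/c2.png

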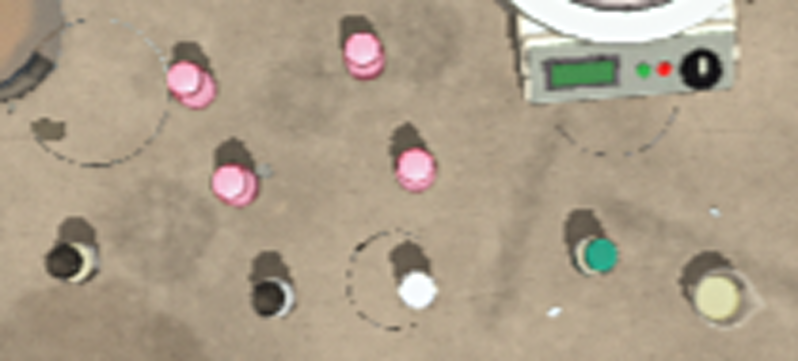

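```bash
python3 - <<'E'
from h import *
s=snap('top'); im=s['color']; hsv=cv2.cvtColor(im,cv2.COLOR_RGB2HSV); X=pts(s)
def blob(m,r,z,name):
    x0,y0,x1,y1=r; mm=np.zeros(m.shape,np.uint8); mm[y0:y1,x0:x1]=m[y0:y1,x0:x1]
    n,l,st,c=cv2.connectedComponentsWithStats(mm); i=1+np.argmax(st[1:,4]); 
    print(name,c[i].round(1),st[i,2:].tolist(),onz(s,*c[i],z).round(4),'depthz',np.nanmedian(X[l==i][:,2]).round(3))
H,S,V=[hsv[...,i] for i in range(3)]
dark=(V<70).astype(np.uint8)
blob(dark&(S<90),(203,278,222,296),.062,'blk1'); blob(dark,(257,288,273,305),.062,'blk2')
blob(((V>200)&(S<40)).astype(np.uint8),(296,286,313,306),.064,'white')
blob(((H>70)&(H<95)&(S>100)).astype(np.uint8),(340,276,362,296),.064,'green')
blob(((H>100)&(H<125)&(S>120)).astype(np.uint8),(420,225,520,315),.05,'lid')
blob(dark,(460,255,492,282),.104,'knob')
blob((X[...,2]>.083).astype(np.uint8)&dark*0+(X[...,2]>.095).astype(np.uint8),(460,250,495,290),.104,'knobdepth')
c=cv2.resize(im[140:250,305:412],None,fx=5.4,fy=5.4,interpolation=cv2.INTER_CUBIC); save('rot.png',c)
z=X[140:250,305:412,2]; zz=(np.clip(np.nan_to_num(z),.04,.1)-.04)/.06*255
# bottle height, robot footprint
for a in [(183,222),(165,210),(410,130)]: print(a,X[a[1],a[0]].round(3))
# lid rim points
m=(H>100)&(H<125)&(S>120); m[:,:420]=0;m[:,520:]=0;m[:225]=0;m[315:]=0
P=X[m]; P=P[np.isfinite(P[:,0])]; print('lid top zs',np.percentile(P[:,2],[1,5,50,95,99]).round(3))
E
```

```text
blk1 [212.  287.9] [8, 9, 39] [0.453  0.1364 0.062 ] depthz 0.062
blk2 [265.6 297.4] [8, 9, 37] [0.4324 0.0338 0.062 ] depthz 0.063
white [304.6 296. ] [10, 9, 67] [ 0.4333 -0.0413  0.064 ] depthz 0.064
green [352.6 286.6] [8, 8, 54] [ 0.4491 -0.1346  0.064 ] depthz 0.064
lid [467.  270.4] [80, 73, 4173] [ 0.4759 -0.363   0.05  ] depthz 0.07
knob [474.5 269.1] [24, 23, 411] [ 0.4761 -0.3609  0.104 ] depthz 0.084
knobdepth [479.4 268.1] [16, 15, 192] [ 0.4777 -0.3701  0.104 ] depthz 0.105
(183, 222) [0.569 0.172 0.153]
(165, 210) [0.578 0.182 0.237]
(410, 130) [ 0.754 -0.256  0.078]
lid top zs [0.013 0.028 0.07  0.074 0.076]
```

View pics/rot.png

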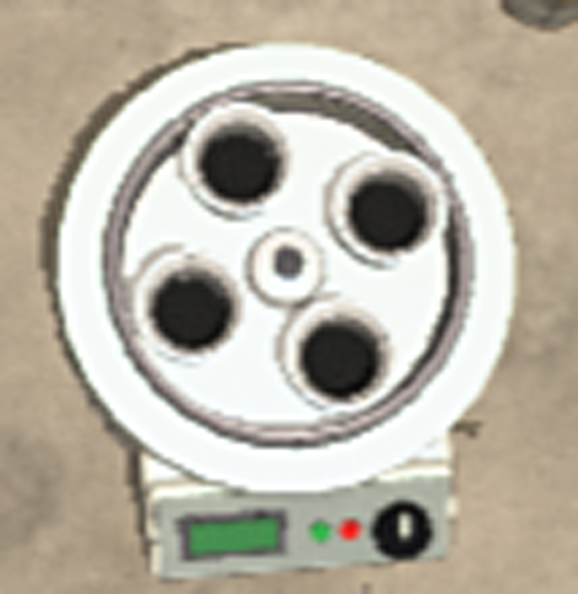

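```bash
python3 - <<'E'
from h import *
from scipy.optimize import least_squares
s=snap('top'); im=s['color']; X=pts(s)
V=cv2.cvtColor(im,cv2.COLOR_RGB2HSV)[...,2]
m=np.zeros_like(V); m[140:215,315:400]=(V[140:215,315:400]<75)
n,l,st,c=cv2.connectedComponentsWithStats(m)
k=[i for i in range(1,n) if 80<st[i,4]<400 and st[i,2]<22]
for z in (.058,.07,.081):
    P=np.array([onz(s,*c[i],z)[:2] for i in k]); ctr=P.mean(0); d=P-ctr
    print(z,P.round(4).tolist(),ctr.round(4),np.hypot(*d.T).round(4),np.degrees(np.arctan2(d[:,1],d[:,0])).round(1))
print([st[i].tolist() for i in k])
C=P.mean(0)
Z=X[...,2]; r=np.hypot(X[...,0]-C[0],X[...,1]-C[1])
for a,b,ze in ((.0,.02,0),(.02,.06,0),(.062,.07,0),(.072,.082,0)):
    q=Z[(r>a)&(r<b)]; print(a,b,np.percentile(q,[2,10,25,50,75,90,98]).round(4))
# white top annulus: points with z in .056-.066 & r>.068 : outer edge by max radius per angle
M=(Z>.054)&(Z<.069)&(r>.07)&(r<.1)
p=X[M][:,:2]; 
f=lambda c:[np.percentile(np.hypot(*(p[(np.abs(np.angle(np.exp(1j*(np.arctan2(p[:,1]-C[1],p[:,0]-C[0])-t))))<.15)]-c).T),95)-.084 for t in np.radians(np.arange(-120,130,15))]
q=least_squares(f,C); print('shoulder centre',q.x.round(4),np.std(q.fun).round(4))
# lid
K=np.array([.4777,-.370]); r=np.hypot(X[...,0]-K[0],X[...,1]-K[1])
hs=cv2.cvtColor(im,cv2.COLOR_RGB2HSV); b=(hs[...,0]>100)&(hs[...,0]<125)&(hs[...,1]>120)&(r<.1)
for z0 in (.062,.066,.069,.072):
    p=X[b&(np.abs(Z-z0)<.002)]; e=cv2.minEnclosingCircle(p[:,:2].astype(np.float32)); print(z0,len(p),e)
p=X[(r<.03)&(Z>.1)]; print('knob',p.mean(0).round(4),cv2.minEnclosingCircle(p[:,:2].astype(np.float32)))
E
```

```text
0.058 [[0.6795, -0.1346], [0.6604, -0.1888], [0.6253, -0.1155], [0.6067, -0.1695]] [ 0.643  -0.1521] [0.0405 0.0406 0.0406 0.0402] [  25.5  -64.6  115.7 -154.4]
0.07 [[0.6767, -0.1336], [0.6578, -0.1871], [0.6232, -0.1146], [0.6047, -0.168]] [ 0.6406 -0.1508] [0.04   0.0401 0.0402 0.0398] [  25.5  -64.6  115.7 -154.4]
0.081 [[0.6742, -0.1326], [0.6554, -0.1855], [0.6212, -0.1139], [0.6029, -0.1666]] [ 0.6384 -0.1497] [0.0396 0.0397 0.0397 0.0394] [  25.5  -64.6  115.7 -154.4]
[[342, 165, 15, 12, 138], [370, 174, 14, 12, 140], [333, 192, 15, 13, 143], [361, 200, 14, 14, 151]]
0.0 0.02 [0.0527 0.0549 0.0574 0.0636 0.0668 0.0721 0.0822]
0.02 0.06 [0.0519 0.0541 0.0559 0.0586 0.0748 0.0809 0.0836]
0.062 0.07 [0.0451 0.0506 0.0614 0.0677 0.0748 0.0765 0.0787]
0.072 0.082 [0.0321 0.0587 0.0611 0.0626 0.0639 0.0652 0.0666]
shoulder centre [ 0.6401 -0.1495] 0.0005
0.062 270 ((0.4776636064052582, -0.37050193548202515), 0.06963690370321274)
0.066 452 ((0.4775536358356476, -0.36971786618232727), 0.06785282492637634)
0.069 1406 ((0.4770716726779938, -0.37022659182548523), 0.065280020236969)
0.072 1819 ((0.47749876976013184, -0.3700524568557739), 0.06324820220470428)
knob [ 0.4775 -0.3704  0.1045] ((0.47745171189308167, -0.3709148168563843), 0.014438328333199024)
```

```bash
python3 - <<'E'
from h import *
for n in ('top','side'):
    s=snap(n); X=pts(s).reshape(-1,3)
    m=(X[:,2]>.09)&(X[:,2]<.5)&(X[:,0]>.3)&(X[:,0]<.66)&(X[:,1]>-.0)&(X[:,1]<.3); P=X[m]
    print(n,len(P))
    for x in np.arange(.4,.64,.02):
        q=P[(P[:,0]>=x)&(P[:,0]<x+.02)]
        if len(q)>3: print(x.round(2),len(q),'y',np.percentile(q[:,1],[5,95]).round(3),'z',np.percentile(q[:,2],[5,95]).round(3))
E
```

```text
top 1670
0.5 46 y [0.183 0.187] z [0.126 0.154]
0.52 50 y [0.18  0.187] z [0.135 0.157]
0.54 298 y [0.16  0.208] z [0.093 0.156]
0.56 742 y [0.154 0.213] z [0.098 0.239]
0.58 402 y [0.153 0.198] z [0.097 0.239]
0.6 132 y [0.161 0.195] z [0.093 0.108]
side 3913
0.5 106 y [0.184 0.188] z [0.124 0.153]
0.52 80 y [0.179 0.188] z [0.135 0.155]
0.54 321 y [0.174 0.212] z [0.092 0.155]
0.56 1394 y [0.183 0.219] z [0.097 0.238]
0.58 1639 y [0.184 0.218] z [0.098 0.238]
0.6 373 y [0.173 0.214] z [0.091 0.132]
```

```bash
cat > go.py <<'E'
import sys,numpy as np
from scipy.spatial.transform import Rotation as Ro
from bench import robot
o=robot.get_obs(); p=np.array(o['tool_pos']); R=Ro.from_euler('xyz',o['ee_rot'])
x,y,z,yaw=map(float,sys.argv[1:5])
T=Ro.from_euler('xyz',[np.pi,0,np.radians(yaw)]); rv=(R.inv()*T).as_rotvec(degrees=True)
d=np.array([x,y,z])-p
print('pose',p.round(4),'rpy',np.degrees(o['ee_rot']).round(1),'w',round(o['width'],4),'t',o['time'])
print('shift in current axes',R.inv().apply(d).round(4),'| in target axes',T.inv().apply(d).round(4),'dist',np.linalg.norm(d).round(3),'turn',rv.round(1))
E
python3 go.py .453 .1364 .224 153.9
python3 -m crank '[[0.2,[-0.041,-0.027,0],[0,0,0]],[0.2,[-0.041,-0.027,0],[0,0,0]],[0.4,[-0.041,-0.027,0],[0,0,0]],[0.4,[-0.041,-0.027,0],[0,0,0]],[0.4,[-0.041,-0.027,0],[0,0,0]],[0.4,[-0.041,-0.027,0],[0,0,0]],[0.4,[-0.041,-0.027,0],[0,0,0]],[0.4,[-0.041,-0.027,0],[0,0,0]]]'; python3 go.py .453 .1364 .16 200
```

```text
pose [0.242  0.4937 0.2239] rpy [-180.    -0.   153.9] w 0.094 t 0.3
shift in current axes [-0.3467 -0.228   0.    ] | in target axes [-3.467e-01 -2.281e-01 -1.000e-04] dist 0.415 turn [-0. -0. -0.]
time: 1.1
tool_pos: [0.4422, 0.1537, 0.2245]
ee_rot: [3.141, 0.001, 2.686]
wrist_force: [0.4, 1.1, -0.2]
width: 0.0565
finger_force: 0.0
pose [0.4422 0.1537 0.2245] rpy [180.    0.  153.9] w 0.0565 t 1.1
shift in current axes [-0.0173 -0.0108  0.0645] | in target axes [-0.0043 -0.0199  0.0645] dist 0.068 turn [  0.    0.  -46.1]
```

```bash

python3 -m crank '[[0.4,[0,0,0],[0,0,-7.7]],[0.4,[0,0,0],[0,0,-7.7]],[0.4,[0,0,0],[0,0,-7.7]],[0.4,[0,0,0],[0,0,-7.7]],[0.4,[0,0,0],[0,0,-7.7]],[0.4,[0,0,0],[0,0,-7.7]],[0.4,[-0.004,-0.02,0.03],[0,0,0]],[0.4,[0,0,0.035],[0,0,0]]]'; python3 go.py .453 .1364 .05 200
python3 - <<'E'
from h import *
a=snap('top')['color'][200:340,150:350]; b=snap('side')['color'][200:390,290:460]
a=cv2.resize(a,(400,280)); b=cv2.resize(b,(400,447)); c=np.zeros((447,800,3),np.uint8); c[:280,:400]=a; c[:,400:]=b; save('v1.png',c)
E
```

```text
time: 1.9
tool_pos: [0.4543, 0.1372, 0.1605]
ee_rot: [-3.14, 0.005, -2.792]
wrist_force: [-0.1, 0.7, -0.2]
width: 0.0565
finger_force: 0.0
pose [0.4543 0.1372 0.1605] rpy [-179.9    0.3 -160. ] w 0.0565 t 1.9
shift in current axes [ 2.100e-03 -1.000e-04  1.105e-01] | in target axes [ 0.0015 -0.0003  0.1105] dist 0.11 turn [-0.1  0.3  0. ]
```

View pics/v1.png

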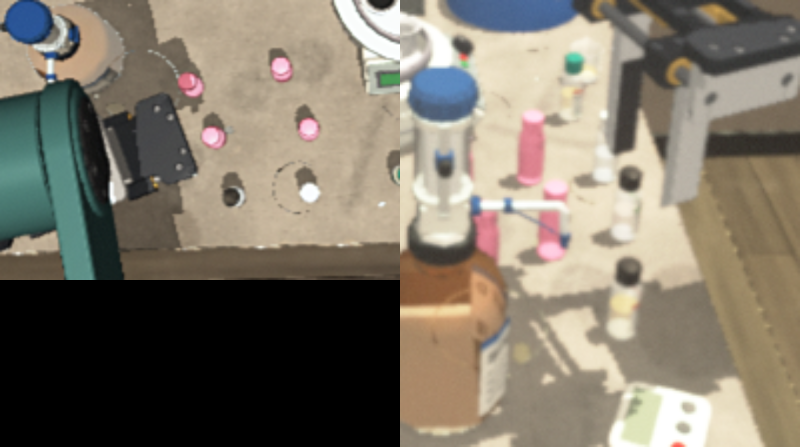

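The crop shows the arm over the first black vial, fingers either side, and the hand clear of the spout (side crop about (560,210)). I'll descend and grip.

```bash

python3 -m crank '[[0.4,[0.002,0,0.02],[0,0,0]],[0.4,[0,0,0.02],[0,0,0]],[0.4,[0,0,0.02],[0,0,0]],[0.4,[0,0,0.02],[0,0,0]],[0.4,[0,0,0.02],[0,0,0]],[0.4,[0,0,0.01],[0,0,0]],[0.4,[0,0,0],[0,0,0]],[0.5,[0,0,0],[0,0,0]]]'
python3 -m crank '[[0.7,[0,0,0],[0,0,0]],[0.9,[0,0,0],[0,0,0]],[0.9,[0,0,0],[0,0,0]],[0.9,[0,0,0],[0,0,0]],[0.9,[0,0,0],[0,0,0]]]'; python3 go.py .453 .1364 .05 200
```

```text
time: 2.8
tool_pos: [0.4512, 0.1377, 0.0506]
ee_rot: [-3.141, 0.002, -2.791]
wrist_force: [-0.7, 0.0, 0.8]
width: 0.0515
finger_force: 0.0
time: 3.3
tool_pos: [0.4506, 0.1376, 0.0498]
ee_rot: [3.142, 0.001, -2.791]
wrist_force: [0.2, -0.5, 2.1]
width: 0.0229
finger_force: 30.0
pose [0.4506 0.1376 0.0498] rpy [ 1.800e+02  1.000e-01 -1.599e+02] w 0.0229 t 3.3
shift in current axes [-0.0018 -0.0019 -0.0002] | in target axes [-0.0018 -0.0019 -0.0002] dist 0.003 turn [0.  0.1 0.1]
```

```bash

python3 -m crank '[[0.95,[0,0,0],[0,0,0]],[0.95,[0,0,0],[0,0,0]],[0.95,[0,0,-0.01],[0,0,0]],[0.95,[0,0,-0.03],[0,0,0]],[0.95,[0,0,-0.04],[0,0,0]],[0.95,[0,0,-0.04],[0,0,0]],[0.95,[0,0,-0.03],[0,0,0]],[0.95,[0,0,0],[0,0,0]]]'
python3 - <<'E'
from h import *
b=snap('side')['color'][150:390,290:530]; save('v2.png',cv2.resize(b,(600,600)))
E
python3 go.py .5 -.02 .2 200
```

```text
time: 4.1
tool_pos: [0.4528, 0.1378, 0.205]
ee_rot: [-3.14, 0.01, -2.791]
wrist_force: [0.2, -0.4, -0.6]
width: 0.0223
finger_force: 30.0
pose [0.4515 0.1376 0.2018] rpy [-179.9    0.3 -159.9] w 0.0224 t 4.15
shift in current axes [ 0.0085 -0.1647  0.0019] | in target axes [ 0.0083 -0.1647  0.0018] dist 0.165 turn [-0.1  0.3  0.1]
```

View pics/v2.png

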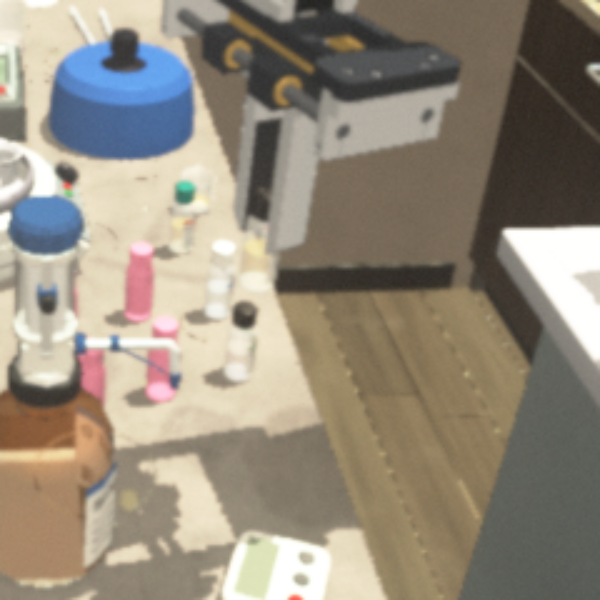

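The vial hangs upright in the grip (foot at (257,285) in the crop), so I carry it to the far cup.

```bash

python3 -m crank '[[0.95,[0.002,-0.041,0],[0,0,0]],[0.95,[0.002,-0.041,0],[0,0,0]],[0.95,[0.002,-0.041,0],[0,0,0]],[0.95,[0.002,-0.041,0],[0,0,0]],[0.95,[0,0,0],[0,0,-5.4]],[0.95,[0,0,0],[0,0,0]]]'
python3 go.py .6764 -.132 .2 205.5
```

```text
time: 4.75
tool_pos: [0.498, -0.0203, 0.1965]
ee_rot: [3.138, -0.004, -2.699]
wrist_force: [0.4, 0.9, -0.3]
width: 0.0225
finger_force: 30.0
pose [ 0.498  -0.0203  0.1965] rpy [ 179.8   -0.2 -154.7] w 0.0225 t 4.75
shift in current axes [-0.1134 -0.1773 -0.0045] | in target axes [-0.113  -0.1776 -0.0035] dist 0.21 turn [ 0.2 -0.2 -0.2]
```

```bash

python3 -m crank '[[0.95,[-0.023,-0.035,-0.002],[0,0,0]],[0.95,[-0.023,-0.035,-0.002],[0,0,0]],[0.95,[-0.023,-0.035,0],[0,0,0]],[0.95,[-0.022,-0.035,0],[0,0,0]],[0.95,[-0.022,-0.037,0],[0,0,0]],[0.95,[0,0,0],[0,0,0]],[0.95,[0,0,0],[0,0,0]]]'
python3 go.py .6764 -.132 .109 205.5
python3 - <<'E'
from h import *
a=snap('top')['color'][90:250,280:450]; b=snap('side')['color'][120:290,190:360]
save('v3.png',np.hstack([cv2.resize(a,(400,400)),cv2.resize(b,(400,400))]))
E
```

```text
time: 5.45
tool_pos: [0.6767, -0.1296, 0.1998]
ee_rot: [3.137, -0.004, -2.698]
wrist_force: [-0.6, 1.8, 0.0]
width: 0.0226
finger_force: 30.0
pose [ 0.6767 -0.1296  0.1998] rpy [ 179.8   -0.2 -154.6] w 0.0226 t 5.45
shift in current axes [ 0.0009 -0.0024  0.0908] | in target axes [ 0.0013 -0.002   0.0908] dist 0.091 turn [ 0.2 -0.2 -0.1]
```

View pics/v3.png

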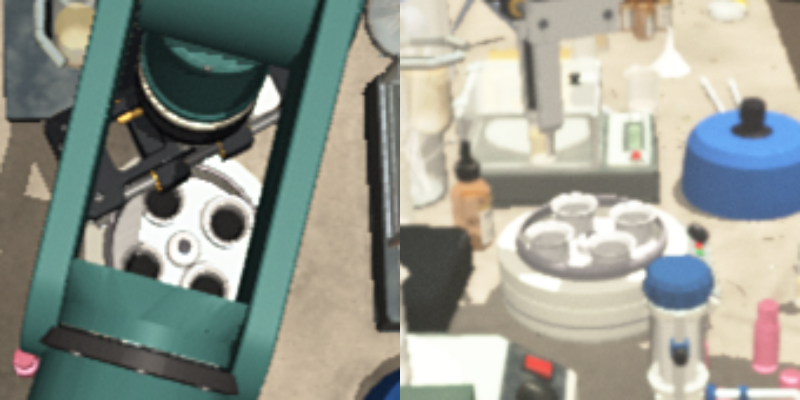

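```bash

python3 -m crank '[[0.95,[0.001,-0.002,0.02],[0.2,-0.2,0]],[0.95,[0,0,0.02],[0,0,0]],[0.95,[0,0,0.01],[0,0,0]],[0.95,[0,0,0.01],[0,0,0]],[0.95,[0,0,0.005],[0,0,0]],[0.95,[0,0,0.005],[0,0,0]],[0.95,[0,0,0],[0,0,0]]]'
python3 go.py .6764 -.132 .109 205.5
```

```text
time: 6.25
tool_pos: [0.6773, -0.1327, 0.1331]
ee_rot: [-3.138, 0.003, -2.697]
wrist_force: [-0.0, 0.1, -0.1]
width: 0.0226
finger_force: 30.0
pose [ 0.6773 -0.1327  0.1331] rpy [-179.8    0.2 -154.5] w 0.0226 t 6.25
shift in current axes [0.0006 0.0011 0.0241] | in target axes [0.0005 0.001  0.0241] dist 0.024 turn [-0.2  0.2 -0. ]
```

```bash

python3 -m crank '[[0.95,[0.0005,0.001,0.005],[0,0,0]],[0.95,[0,0,0.005],[0,0,0]],[0.95,[0,0,0.005],[0,0,0]],[0.95,[0,0,0.005],[0,0,0]],[0.95,[0,0,0.004],[0,0,0]],[0.95,[0,0,0],[0,0,0]]]'
python3 go.py .6764 -.132 .109 205.5
```

```text
time: 6.85
tool_pos: [0.6763, -0.1322, 0.1083]
ee_rot: [-3.139, 0.002, -2.697]
wrist_force: [-0.4, -0.4, -1.3]
width: 0.0225
finger_force: 30.0
pose [ 0.6763 -0.1322  0.1083] rpy [-1.798e+02  1.000e-01 -1.545e+02] w 0.0225 t 6.85
shift in current axes [-0.0002  0.0002 -0.0007] | in target axes [-0.0002  0.0002 -0.0007] dist 0.001 turn [-0.2  0.1 -0. ]
```

```bash

python3 -m crank '[[0.6,[0,0,0],[0,0,0]],[0.6,[0,0,0],[0,0,0]],[0.6,[0,0,0],[0,0,0]],[0.6,[0,0,-0.02],[0,0,0]],[0.6,[0,0,-0.03],[0,0,0]],[0.6,[0,0,-0.04],[0,0,0]],[0.6,[0,0,0],[0,0,0]]]'
python3 go.py .434 .035 .2 205.5
```

```text
time: 7.55
tool_pos: [0.6792, -0.1327, 0.2078]
ee_rot: [-3.129, 0.014, -2.697]
wrist_force: [-0.5, 0.6, 1.2]
width: 0.0374
finger_force: 0.0
pose [ 0.6792 -0.1327  0.2078] rpy [-179.3    0.8 -154.5] w 0.0374 t 7.55
shift in current axes [0.1492 0.2569 0.0025] | in target axes [0.1491 0.2569 0.0078] dist 0.297 turn [-0.7  0.8 -0. ]
```

```bash

python3 -m crank '[[0.5,[0.0213,0.0367,0],[0,0,0]],[0.5,[0.0213,0.0367,0],[0,0,0]],[0.5,[0.0213,0.0367,0],[0,0,0]],[0.4,[0.0213,0.0367,0],[0,0,0]],[0.4,[0.0213,0.0367,0],[0,0,0]],[0.4,[0.0213,0.0367,0],[0,0,0]],[0.4,[0.0213,0.0367,0.005],[0,0,0]],[0.4,[0,0,0],[0,0,0]]]'
python3 go.py .432 .035 .05 205.5
cat > cups.py <<'E'
from h import *
s=snap('side'); X=pts(s); Z=X[...,2]; b=(np.hypot(X[...,0]-.6403,X[...,1]+.15)<.062)&(Z>.095)&(Z<.13)
P=X[b]; im=s['color'][b]; a=np.degrees(np.arctan2(P[:,1]+.15,P[:,0]-.6403))
for c in (25.5,115.5,-154.5,-64.5):
    k=np.abs((a-c+180)%360-180)<40
    if k.sum()>5: q=P[k]; t=q[q[:,2]>np.percentile(q[:,2],90)-.004]; print(c,k.sum(),'z top',np.percentile(q[:,2],97).round(4),t.mean(0).round(4),im[k].mean(0).round())
E
python3 cups.py
```

```text
time: 8.35
tool_pos: [0.427, 0.038, 0.1914]
ee_rot: [-3.141, 0.002, -2.693]
wrist_force: [-0.3, -0.4, -0.3]
width: 0.0566
finger_force: 0.0
pose [0.427  0.038  0.1914] rpy [-1.799e+02  1.000e-01 -1.543e+02] w 0.0566 t 8.35
shift in current axes [-0.003  -0.0048  0.1414] | in target axes [-0.0032 -0.0049  0.1414] dist 0.142 turn [-0.1  0.1  0.2]
25.5 146 z top 0.1228 [ 0.6804 -0.1282  0.1209] [156. 151. 138.]
```

```bash

python3 -m crank '[[0.4,[-0.003,-0.005,0.03],[0,0,0]],[0.4,[0,0,0.03],[0,0,0]],[0.4,[0,0,0.03],[0,0,0]],[0.4,[0,0,0.02],[0,0,0]],[0.4,[0,0,0.02],[0,0,0]],[0.4,[0,0,0.011],[0,0,0]],[0.4,[0,0,0],[0,0,0]],[0.5,[0,0,0],[0,0,0]]]'
python3 -m crank '[[0.7,[0,0,0],[0,0,0]],[0.9,[0,0,0],[0,0,0]],[0.95,[0,0,0],[0,0,0]],[0.95,[0,0,0],[0,0,0]],[0.95,[0,0,0],[0,0,0]],[0.95,[0,0,0],[0,0,0]]]';python3 go.py .4324 .0338 .05 205.5 
```

```text
time: 9.2
tool_pos: [0.4376, 0.032, 0.0525]
ee_rot: [-3.138, 0.004, -2.697]
wrist_force: [0.1, 0.1, -0.3]
width: 0.0511
finger_force: 0.0
time: 9.8
tool_pos: [0.4371, 0.0323, 0.0524]
ee_rot: [-3.138, 0.005, -2.697]
wrist_force: [-0.2, -0.3, 2.7]
width: 0.0205
finger_force: 27.7
pose [0.4371 0.0323 0.0524] rpy [-179.8    0.3 -154.5] w 0.0205 t 9.8
shift in current axes [0.0036 0.0033 0.0024] | in target axes [0.0036 0.0033 0.0024] dist 0.005 turn [-0.2  0.3 -0. ]
```

```bash

python3 -m crank '[[0.6,[0,0,0],[0,0,0]],[0.6,[0,0,0],[0,0,0]],[0.6,[0.0025,0,0.002],[0,0,0]],[0.6,[0,0,0],[0,0,0]],[0.95,[0,0,0],[0,0,0]],[0.95,[0,0,0],[0,0,0]],[0.95,[0,0,0],[0,0,0]],[0.95,[0,0,0],[0,0,0]]]'
python3 -m crank '[[0.95,[0,0,0],[0,0,0]],[0.95,[0,0,-0.02],[0,0,0]],[0.95,[0,0,-0.04],[0,0,0]],[0.95,[0,0,-0.05],[0,0,0]],[0.95,[0,0,-0.04],[0,0,0]],[0.95,[0,0,0],[0,0,0]],[0.95,[0,0,0],[0,0,0]]]';python3 go.py .6042 -.1665 .2 205.5 
python3 - <<'E'
from h import *
b=snap('side')['color'][150:300,300:460]; save('v4.png',cv2.resize(b,(640,600)))
E
```

```text
time: 10.6
tool_pos: [0.4344, 0.0312, 0.0499]
ee_rot: [-3.138, 0.004, -2.697]
wrist_force: [-0.6, -0.5, -0.3]
width: 0.0197
finger_force: 28.3
time: 11.3
tool_pos: [0.4343, 0.0314, 0.2009]
ee_rot: [-3.137, 0.006, -2.697]
wrist_force: [0.2, -0.6, -0.5]
width: 0.0201
finger_force: 28.3
pose [0.4343 0.0314 0.2009] rpy [-179.7    0.3 -154.5] w 0.0201 t 11.3
shift in current axes [-0.0682 -0.2518  0.0024] | in target axes [-0.0682 -0.2518  0.0009] dist 0.261 turn [-0.3  0.3 -0. ]
```

View pics/v4.png

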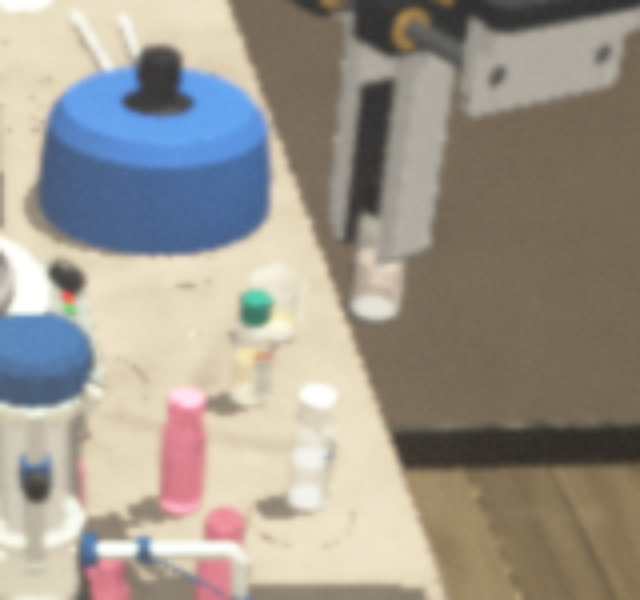

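```bash
cat > held.py <<'E'
from h import *
o=robot.get_obs(); p=np.array(o['tool_pos']); s=snap('side'); X=pts(s)
c=-s['R'].T@s['t']
for a,b in ((-.052,-.042),(-.042,-.033),(-.033,-.024)):
    m=(np.hypot(X[...,0]-p[0],X[...,1]-p[1])<.03)&(X[...,2]-p[2]>a)&(X[...,2]-p[2]<b); P=X[m]
    if len(P)<4: print(a,b,len(P)); continue
    # x from the two silhouette edges, y from front face + 11 mm
    print(a,b,len(P),'dx',((np.percentile(P[:,0],3)+np.percentile(P[:,0],97))/2-p[0]).round(4),'w',np.ptp(P[:,0]).round(4),'dy front',(np.percentile(P[:,1],90)-.011-p[1]).round(4))
E
python3 held.py
```

```text
-0.052 -0.042 34 dx -0.0008 w 0.0198 dy front -0.0018
-0.042 -0.033 66 dx -0.0003 w 0.0212 dy front -0.0016
-0.033 -0.024 62 dx -0.0006 w 0.0203 dy front -0.0012
```

```bash

python3 -m crank '[[0.95,[-0.0114,-0.042,0],[0,0,0]],[0.95,[-0.0114,-0.042,0],[0,0,0]],[0.95,[-0.0114,-0.042,0],[0,0,0]],[0.95,[-0.0114,-0.042,0],[0,0,0]],[0.95,[-0.0114,-0.042,0],[0,0,0]],[0.95,[-0.0114,-0.042,0],[0,0,0]],[0.95,[0,0,0],[0,0,0]],[0.95,[0,0,0],[0,0,0]]]'
python3 -m crank '[[0.95,[0,0,0],[0,0,0]],[0.95,[0,0,0.02],[0,0,0]],[0.95,[0,0,0.02],[0,0,0]],[0.95,[0,0,0.02],[0,0,0]],[0.95,[0,0,0.004],[0,0,0]],[0.95,[0,0,0],[0,0,0]],[0.95,[0,0,0],[0,0,0]]]'
python3 go.py .6042 -.1665 .1085 205.5
```

```text
time: 12.2
tool_pos: [0.6029, -0.1668, 0.1974]
ee_rot: [3.14, -0.001, -2.698]
wrist_force: [-0.5, 0.4, -0.4]
width: 0.0198
finger_force: 28.3
time: 12.9
tool_pos: [0.6046, -0.1663, 0.1387]
ee_rot: [-3.136, 0.005, -2.696]
wrist_force: [0.4, 0.1, 0.2]
width: 0.0203
finger_force: 28.3
pose [ 0.6046 -0.1663  0.1387] rpy [-179.7    0.3 -154.5] w 0.0203 t 12.9
shift in current axes [0.0006 0.0001 0.0302] | in target axes [ 0.0004 -0.      0.0302] dist 0.03 turn [-0.3  0.3  0. ]
```

```bash

python3 -m crank '[[0.95,[0,0.001,0.006],[0,0,0]],[0.95,[0,0,0.006],[0,0,0]],[0.95,[0,0,0.006],[0,0,0]],[0.95,[0,0,0.006],[0,0,0]],[0.95,[0,0,0.006],[0,0,0]],[0.95,[0,0,0],[0,0,0]],[0.95,[0,0,0],[0,0,0]]]'
python3 go.py .6042 -.1665 .1085 205.5
```

```text
time: 13.6
tool_pos: [0.6054, -0.1659, 0.1077]
ee_rot: [-3.136, 0.007, -2.697]
wrist_force: [5.6, 0.3, 3.9]
width: 0.0189
finger_force: 29.4
pose [ 0.6054 -0.1659  0.1077] rpy [-179.7    0.4 -154.5] w 0.0189 t 13.6
shift in current axes [ 0.0014 -0.0001 -0.0008] | in target axes [ 0.0014 -0.     -0.0008] dist 0.002 turn [-0.3  0.4 -0. ]
```

```bash

python3 -m crank '[[0.6,[0,0,0],[0,0,0]],[0.6,[0,0,0],[0,0,0]],[0.6,[0,0,0],[0,0,0]],[0.6,[0,0,-0.02],[0,0,0]],[0.6,[0,0,-0.03],[0,0,0]],[0.6,[0,0,-0.04],[0,0,0]],[0.6,[0,0,0],[0,0,0]],[0.6,[0,0,0],[0,0,0]]]'
python3 go.py .4333 -.0413 .2 205.5; python3 cups.py
```

```text
time: 14.4
tool_pos: [0.6035, -0.1659, 0.1976]
ee_rot: [-3.137, 0.004, -2.697]
wrist_force: [-0.3, -0.3, -0.9]
width: 0.0373
finger_force: 0.0
pose [ 0.6035 -0.1659  0.1976] rpy [-179.7    0.2 -154.5] w 0.0373 t 14.4
shift in current axes [ 0.1001  0.1857 -0.0036] | in target axes [ 0.1     0.1858 -0.0024] dist 0.211 turn [-0.3  0.2 -0. ]
25.5 146 z top 0.1226 [ 0.6816 -0.1307  0.1209] [146. 140. 127.]
-154.5 132 z top 0.1228 [ 0.6054 -0.1637  0.1212] [157. 153. 139.]
```

```bash

python3 -m crank '[[0.5,[0.02,0.0373,0],[0,0,0]],[0.5,[0.02,0.0373,0],[0,0,0]],[0.4,[0.02,0.0373,0],[0,0,0]],[0.4,[0.02,0.0373,0],[0,0,0]],[0.4,[0.02,0.0373,0],[0,0,0]],[0.4,[0,0,0],[0,0,0]],[0.4,[0,0,0],[0,0,0]]]'
python3 -m crank '[[0.4,[0,0,0.04],[0,0,0]],[0.4,[0,0,0.03],[0,0,0]],[0.4,[0,0,0],[0,0,0]],[0.4,[0,0,0],[0,0,0]],[0.4,[0,0,0],[0,0,0]]]'
python3 go.py .4335 -.0403 .05 205.5
```

```text
time: 15.15
tool_pos: [0.4318, -0.04, 0.1943]
ee_rot: [-3.139, 0.001, -2.696]
wrist_force: [0.5, -1.1, 0.1]
width: 0.0561
finger_force: 0.0
time: 15.65
tool_pos: [0.4348, -0.0411, 0.1275]
ee_rot: [-3.137, 0.005, -2.697]
wrist_force: [0.4, -0.6, 0.7]
width: 0.056
finger_force: 0.0
pose [ 0.4348 -0.0411  0.1275] rpy [-179.7    0.3 -154.5] w 0.056 t 15.65
shift in current axes [0.0012 0.0017 0.0775] | in target axes [0.0008 0.0013 0.0775] dist 0.078 turn [-0.3  0.3 -0. ]
```

```bash

python3 -m crank '[[0.4,[0.001,0.001,0.02],[0,0,0]],[0.4,[0,0,0.02],[0,0,0]],[0.4,[0,0,0.02],[0,0,0]],[0.4,[0,0,0.017],[0,0,0]],[0.4,[0,0,0],[0,0,0]],[0.6,[0,0,0],[0,0,0]],[0.8,[0,0,0],[0,0,0]],[0.95,[0,0,0],[0,0,0]]]'
python3 -m crank '[[0.95,[0,0,0],[0,0,0]],[0.95,[0,0,0],[0,0,0]],[0.95,[0,0,0],[0,0,0]],[0.95,[0,0,0],[0,0,0]]]'
python3 go.py .4335 -.0403 .05 205.5
```

```text
time: 16.45
tool_pos: [0.4336, -0.0404, 0.0506]
ee_rot: [-3.136, 0.006, -2.697]
wrist_force: [0.4, 0.0, -0.4]
width: 0.0358
finger_force: 0.0
time: 16.85
tool_pos: [0.4328, -0.0402, 0.0496]
ee_rot: [-3.137, 0.005, -2.697]
wrist_force: [0.0, -0.3, 3.1]
width: 0.0217
finger_force: 30.0
pose [ 0.4328 -0.0402  0.0496] rpy [-179.8    0.3 -154.5] w 0.0217 t 16.85
shift in current axes [-0.0006 -0.0004 -0.0004] | in target axes [-0.0006 -0.0003 -0.0004] dist 0.001 turn [-0.2  0.3 -0. ]
```

```bash

python3 -m crank '[[0.95,[0,0,-0.02],[0,0,0]],[0.95,[0,0,-0.04],[0,0,0]],[0.95,[0,0,-0.05],[0,0,0]],[0.95,[0,0,-0.04],[0,0,0]],[0.95,[0,0,0],[0,0,0]],[0.95,[0,0,0],[0,0,0]]]'
python3 held.py; python3 go.py .6575 -.1856 .2 205.5
```

```text
time: 17.45
tool_pos: [0.4319, -0.04, 0.1996]
ee_rot: [-3.137, 0.005, -2.697]
wrist_force: [0.3, -1.0, -1.3]
width: 0.0219
finger_force: 30.0
-0.052 -0.042 31 dx 0.0034 w 0.0196 dy front -0.0009
-0.042 -0.033 53 dx 0.003 w 0.0207 dy front -0.0001
-0.033 -0.024 57 dx 0.0035 w 0.0198 dy front 0.0005
pose [ 0.4311 -0.0398  0.1979] rpy [-1.799e+02  1.000e-01 -1.545e+02] w 0.022 t 17.5
shift in current axes [-0.1416 -0.229  -0.0012] | in target axes [-0.1416 -0.2291 -0.0021] dist 0.269 turn [-0.1  0.1 -0. ]
```

```bash

python3 -m crank '[[0.95,[-0.0232,-0.0379,0],[0,0,0]],[0.95,[-0.0232,-0.0379,0],[0,0,0]],[0.95,[-0.0232,-0.0379,0],[0,0,0]],[0.95,[-0.0232,-0.0379,0],[0,0,0]],[0.95,[-0.0232,-0.0379,0],[0,0,0]],[0.95,[-0.0232,-0.0379,0],[0,0,0]],[0.95,[0,0,0],[0,0,0]],[0.95,[0,0,0],[0,0,0]]]'
python3 -m crank '[[0.95,[0,0,0],[0,0,0]],[0.95,[0,0,0.02],[0,0,0]],[0.95,[0,0,0.02],[0,0,0]],[0.95,[0,0,0.02],[0,0,0]],[0.95,[0,0,0.002],[0,0,0]],[0.95,[0,0,0],[0,0,0]],[0.95,[0,0,0],[0,0,0]],[0.95,[0,0,0],[0,0,0]]]'
python3 go.py .6568 -.1856 .108 205.5; python3 held.py
```

```text
time: 18.3
tool_pos: [0.6541, -0.1852, 0.1952]
ee_rot: [3.139, -0.002, -2.697]
wrist_force: [-0.3, -0.3, -0.6]
width: 0.0221
finger_force: 30.0
time: 19.1
tool_pos: [0.656, -0.1855, 0.1405]
ee_rot: [-3.136, 0.006, -2.697]
wrist_force: [-0.1, -0.2, -0.3]
width: 0.0219
finger_force: 30.0
pose [ 0.656  -0.1855  0.1405] rpy [-179.7    0.3 -154.5] w 0.0219 t 19.1
shift in current axes [-0.0004 -0.0002  0.0325] | in target axes [-0.0006 -0.0004  0.0325] dist 0.033 turn [-0.3  0.3 -0. ]
-0.052 -0.042 18 dx 0.0027 w 0.0188 dy front 0.0007
-0.042 -0.033 40 dx 0.0026 w 0.0209 dy front 0.0007
-0.033 -0.024 42 dx 0.0031 w 0.0212 dy front 0.0009
```

```bash

python3 -m crank '[[0.95,[0.001,-0.0005,0.006],[0,0,0]],[0.95,[0,0,0.006],[0,0,0]],[0.95,[0,0,0.006],[0,0,0]],[0.95,[0,0,0.006],[0,0,0]],[0.95,[0,0,0.006],[0,0,0]],[0.95,[0,0,0.002],[0,0,0]],[0.95,[0,0,0],[0,0,0]],[0.95,[0,0,0],[0,0,0]]]'
python3 -m crank '[[0.6,[0,0,0],[0,0,0]],[0.6,[0,0,0],[0,0,0]],[0.6,[0,0,0],[0,0,0]],[0.6,[0,0,-0.02],[0,0,0]],[0.6,[0,0,-0.03],[0,0,0]],[0.6,[0,0,-0.04],[0,0,0]],[0.6,[0,0,0],[0,0,0]],[0.6,[0,0,0],[0,0,0]]]'
python3 go.py .4493 -.1336 .2 205.5; python3 cups.py
```

```text
time: 19.95
tool_pos: [0.6556, -0.1867, 0.1075]
ee_rot: [-3.136, 0.005, -2.697]
wrist_force: [0.6, -0.9, 3.9]
width: 0.0215
finger_force: 30.0
time: 20.75
tool_pos: [0.6549, -0.1862, 0.1971]
ee_rot: [-3.137, 0.005, -2.697]
wrist_force: [0.3, 1.0, -0.1]
width: 0.0375
finger_force: 0.0
pose [ 0.6549 -0.1862  0.1971] rpy [-179.7    0.3 -154.5] w 0.0375 t 20.75
shift in current axes [ 0.1629  0.1359 -0.0043] | in target axes [ 0.1629  0.136  -0.0029] dist 0.212 turn [-0.3  0.3 -0. ]
25.5 149 z top 0.1225 [ 0.6818 -0.1306  0.1209] [153. 147. 133.]
-154.5 130 z top 0.1221 [ 0.6054 -0.1643  0.1208] [158. 154. 140.]
-64.5 139 z top 0.1244 [ 0.6585 -0.1833  0.123 ] [231. 226. 212.]
```

```bash

python3 -m crank '[[0.55,[0.0326,0.0272,0],[0,0,0]],[0.55,[0.0326,0.0272,0],[0,0,0]],[0.5,[0.0326,0.0272,0],[0,0,0]],[0.5,[0.0326,0.0272,0],[0,0,0]],[0.5,[0.0326,0.0272,0],[0,0,0]],[0.5,[0,0,0],[0,0,0]],[0.5,[0,0,0],[0,0,0]]]'
python3 -m crank '[[0.5,[0,0,0.04],[0,0,0]],[0.5,[0,0,0.03],[0,0,0]],[0.5,[0,0,0],[0,0,0]],[0.5,[0,0,0],[0,0,0]],[0.5,[0,0,0],[0,0,0]],[0.5,[0,0,0],[0,0,0]]]'
python3 go.py .4493 -.1336 .05 205.5
python3 - <<'E'
from h import *
X=pts(snap('side')); m=(X[...,2]>.02)&(X[...,2]<.04)&(X[...,0]>.38)&(X[...,0]<.48)&(X[...,1]<-.15)&(X[...,1]>-.23); print(m.sum(),np.percentile(X[m],[2,98],axis=0).round(3))
E
```

```text
time: 21.5
tool_pos: [0.4477, -0.133, 0.1935]
ee_rot: [-3.14, 0.002, -2.697]
wrist_force: [-0.1, -0.5, -0.1]
width: 0.0473
finger_force: 0.0
time: 22.1
tool_pos: [0.4506, -0.1343, 0.1271]
ee_rot: [-3.135, 0.006, -2.697]
wrist_force: [0.1, -0.7, 0.4]
width: 0.0473
finger_force: 0.0
pose [ 0.4506 -0.1343  0.1271] rpy [-179.7    0.3 -154.5] w 0.0473 t 22.1
shift in current axes [0.0014 0.0016 0.0771] | in target axes [0.0009 0.0012 0.0771] dist 0.077 turn [-0.3  0.3 -0. ]
119 [[ 0.414 -0.221  0.021]
 [ 0.441 -0.186  0.038]]
```

Clear of the beaker.

```bash

python3 -m crank '[[0.5,[0.001,0.001,0.02],[0,0,0]],[0.5,[0,0,0.02],[0,0,0]],[0.5,[0,0,0.02],[0,0,0]],[0.5,[0,0,0.017],[0,0,0]],[0.5,[0,0,0],[0,0,0]],[0.6,[0,0,0],[0,0,0]],[0.8,[0,0,0],[0,0,0]],[0.95,[0,0,0],[0,0,0]]]'
python3 -m crank '[[0.95,[0,0,0],[0,0,0]],[0.95,[0,0,0],[0,0,0]],[0.95,[0,0,0],[0,0,0]],[0.95,[0,0,0],[0,0,0]]]'
python3 go.py .4493 -.1336 .05 205.5
python3 -m crank '[[0.95,[0,0,-0.02],[0,0,0]],[0.95,[0,0,-0.04],[0,0,0]],[0.95,[0,0,-0.05],[0,0,0]],[0.95,[0,0,-0.04],[0,0,0]],[0.95,[0,0,0],[0,0,0]],[0.95,[0,0,0],[0,0,0]],[0.95,[0,0,0],[0,0,0]]]'
python3 held.py; python3 go.py .6231 -.113 .2 205.5
```

```text
time: 22.95
tool_pos: [0.4492, -0.1338, 0.0497]
ee_rot: [-3.136, 0.005, -2.697]
wrist_force: [0.9, -0.0, -0.3]
width: 0.0266
finger_force: 0.4
time: 23.35
tool_pos: [0.4492, -0.1337, 0.0496]
ee_rot: [-3.136, 0.006, -2.697]
wrist_force: [0.6, 0.6, 5.3]
width: 0.0245
finger_force: 30.0
pose [ 0.4492 -0.1337  0.0496] rpy [-179.7    0.3 -154.5] w 0.0245 t 23.35
shift in current axes [-0.0001  0.0001 -0.0004] | in target axes [-0.0001  0.0001 -0.0004] dist 0.0 turn [-0.3  0.3 -0. ]
time: 24.05
tool_pos: [0.4465, -0.1327, 0.1961]
ee_rot: [-3.141, 0.001, -2.697]
wrist_force: [0.5, 0.1, -0.1]
width: 0.0244
finger_force: 30.0
-0.052 -0.042 24 dx 0.0019 w 0.0195 dy front -0.0007
-0.042 -0.033 47 dx 0.003 w 0.0194 dy front 0.0001
-0.033 -0.024 47 dx 0.0016 w 0.0201 dy front -0.0
pose [ 0.4463 -0.1326  0.1958] rpy [ 180.     0.  -154.5] w 0.0243 t 24.1
shift in current axes [-0.168  -0.0584 -0.0041] | in target axes [-0.168  -0.0584 -0.0042] dist 0.178 turn [ 0.  0. -0.]
```

```bash

python3 -m crank '[[0.95,[-0.0333,-0.0115,0],[0,0,0]],[0.95,[-0.0333,-0.0115,0],[0,0,0]],[0.95,[-0.0333,-0.0115,0],[0,0,0]],[0.95,[-0.0333,-0.0115,0],[0,0,0]],[0.95,[-0.0333,-0.0115,0],[0,0,0]],[0.95,[0,0,0],[0,0,0]],[0.95,[0,0,0],[0,0,0]],[0.95,[0,0,0],[0,0,0]]]'
python3 -m crank '[[0.95,[0,0,0.02],[0,0,0]],[0.95,[0,0,0.02],[0,0,0]],[0.95,[0,0,0.018],[0,0,0]],[0.95,[0,0,0],[0,0,0]],[0.95,[0,0,0],[0,0,0]],[0.95,[0,0,0],[0,0,0]]]'
python3 go.py .6228 -.113 .108 205.5; python3 held.py
```

```text
time: 24.9
tool_pos: [0.6213, -0.1134, 0.1979]
ee_rot: [-3.14, 0.001, -2.697]
wrist_force: [0.1, 0.3, -0.8]
width: 0.0242
finger_force: 30.0
time: 25.5
tool_pos: [0.6231, -0.1138, 0.143]
ee_rot: [-3.136, 0.006, -2.697]
wrist_force: [-0.5, -0.2, 0.1]
width: 0.0241
finger_force: 30.0
pose [ 0.6231 -0.1138  0.143 ] rpy [-179.7    0.3 -154.5] w 0.0241 t 25.5
shift in current axes [0.0001 0.001  0.035 ] | in target axes [-0.0001  0.0008  0.035 ] dist 0.035 turn [-0.3  0.3 -0. ]
-0.052 -0.042 22 dx 0.0019 w 0.0196 dy front -0.0008
-0.042 -0.033 43 dx 0.0017 w 0.0197 dy front -0.0001
-0.033 -0.024 45 dx 0.0015 w 0.0196 dy front 0.0003
```

```bash

python3 -m crank '[[0.95,[0.001,0.0007,0.007],[0,0,0]],[0.95,[0,0,0.007],[0,0,0]],[0.95,[0,0,0.006],[0,0,0]],[0.95,[0,0,0.006],[0,0,0]],[0.95,[0,0,0.006],[0,0,0]],[0.95,[0,0,0.002],[0,0,0]],[0.95,[0,0,0],[0,0,0]],[0.95,[0,0,0],[0,0,0]]]'
python3 -m crank '[[0.6,[0,0,0],[0,0,0]],[0.6,[0,0,0],[0,0,0]],[0.6,[0,0,0],[0,0,0]],[0.6,[0,0,-0.02],[0,0,0]],[0.6,[0,0,-0.03],[0,0,0]],[0.6,[0,0,-0.05],[0,0,0]],[0.6,[0,0,-0.03],[0,0,0]],[0.6,[0,0,0],[0,0,0]]]'
python3 go.py .478 -.369 .23 120; python3 cups.py
```

```text
time: 26.35
tool_pos: [0.622, -0.1135, 0.1077]
ee_rot: [-3.137, 0.004, -2.697]
wrist_force: [-1.0, 0.3, 5.3]
width: 0.0241
finger_force: 30.0
time: 27.15
tool_pos: [0.6232, -0.1136, 0.2435]
ee_rot: [-3.131, 0.012, -2.697]
wrist_force: [0.5, 0.1, 0.8]
width: 0.0374
finger_force: 0.0
pose [ 0.6232 -0.1136  0.2435] rpy [-179.4    0.7 -154.5] w 0.0374 t 27.15
shift in current axes [ 0.2411 -0.1679  0.0125] | in target axes [-0.1486 -0.2535  0.0135] dist 0.294 turn [ 0.   1.  85.5]
25.5 147 z top 0.1227 [ 0.6807 -0.1281  0.121 ] [149. 144. 131.]
115.5 158 z top 0.1244 [ 0.6244 -0.1103  0.1231] [162. 190. 171.]
-154.5 128 z top 0.1225 [ 0.6064 -0.1664  0.121 ] [152. 148. 134.]
-64.5 137 z top 0.125 [ 0.6598 -0.1825  0.1234] [226. 221. 205.]
```

```bash

python3 -m crank '[[0.4,[0.04,0,0],[0,0,8.5]],[0.4,[0.04,0,0],[0,0,8.5]],[0.4,[0.04,0,0],[0,0,8.5]],[0.4,[0,0,0],[0,0,0]],[0.4,[0,0,0],[0,0,0]]]'
python3 go.py .478 -.369 .23 180; python3 - <<'E'
from h import *
X=np.concatenate([pts(snap(n)).reshape(-1,3) for n in('top','side')])
m=(X[:,2]>.03)&(X[:,2]<.4)&(X[:,0]>.55)&(X[:,0]<.8)&(X[:,1]<-.29)&(X[:,1]>-.5); P=X[m]; print(np.percentile(P,[1,99],axis=0).round(3))
q=P[P[:,2]>.08]; print(np.percentile(q,[1,99],axis=0).round(3))
m=(X[:,2]>.1)&(X[:,0]>.56)&(X[:,0]<.75)&(X[:,1]>-.04)&(X[:,1]<.1); print(m.sum(), np.percentile(X[m],[1,99],axis=0).round(3) if m.sum()>10 else '')
E
```

```text
time: 27.7
tool_pos: [0.5063, -0.1476, 0.2346]
ee_rot: [-3.141, 0.002, -3.141]
wrist_force: [1.2, -0.2, 0.9]
width: 0.0564
finger_force: 0.0
pose [ 0.5063 -0.1476  0.2346] rpy [-1.8e+02  1.0e-01 -1.8e+02] w 0.0564 t 27.7
shift in current axes [ 0.0284 -0.2214  0.0045] | in target axes [ 0.0283 -0.2214  0.0046] dist 0.223 turn [-0.   0.1  0. ]
[[ 0.582 -0.479  0.033]
 [ 0.783 -0.323  0.117]]
[[ 0.642 -0.479  0.081]
 [ 0.784 -0.326  0.118]]
138 [[ 0.728 -0.04   0.177]
 [ 0.749  0.093  0.277]]
```

```bash

python3 -m crank '[[0.4,[0.0055,-0.0443,0],[0,0,0]],[0.4,[0.0055,-0.0443,0],[0,0,0]],[0.4,[0.0055,-0.0443,0],[0,0,0]],[0.4,[0.0055,-0.0443,0],[0,0,0]],[0.4,[0.0055,-0.0443,0],[0,0,0]],[0.4,[0,0,0],[0,0,0]],[0.4,[0,0,0],[0,0,0]]]'
python3 -m crank '[[0.4,[0,0,0.04],[0,0,0]],[0.4,[0,0,0.03],[0,0,0]],[0.4,[0,0,0],[0,0,0]],[0.4,[0,0,0],[0,0,0]],[0.4,[0,0,0],[0,0,0]],[0.4,[0,0,0],[0,0,0]]]'
python3 go.py .478 -.369 .094 180
```

```text
time: 28.5
tool_pos: [0.4804, -0.37, 0.2353]
ee_rot: [3.141, 0.004, 3.141]
wrist_force: [-0.0, 0.0, 0.0]
width: 0.0564
finger_force: 0.0
time: 29.1
tool_pos: [0.4812, -0.3699, 0.1695]
ee_rot: [-3.137, 0.008, -3.141]
wrist_force: [0.3, -0.9, -0.1]
width: 0.0564
finger_force: 0.0
pose [ 0.4812 -0.3699  0.1695] rpy [-179.7    0.5 -180. ] w 0.0564 t 29.1
shift in current axes [0.0038 0.0012 0.0755] | in target axes [0.0032 0.0009 0.0755] dist 0.076 turn [-0.3  0.5  0. ]
```

```bash

python3 -m crank '[[0.4,[0.003,0.001,0.02],[-0.3,0.4,0]],[0.4,[0,0,0.02],[0,0,0]],[0.4,[0,0,0.02],[0,0,0]],[0.4,[0,0,0.015],[0,0,0]],[0.4,[0,0,0],[0,0,0]],[0.4,[0,0,0],[0,0,0]],[0.4,[0,0,0],[0,0,0]]]'
python3 go.py .478 -.369 .094 180
python3 -m crank '[[0.6,[0,0,0],[0,0,0]],[0.9,[0,0,0],[0,0,0]],[0.9,[0,0,0],[0,0,0]],[0.9,[0,0,0],[0,0,0]],[0.9,[0,0,0],[0,0,0]],[0.9,[0,0,0],[0,0,0]]]'
python3 go.py .478 -.369 .094 180
```

```text
time: 29.8
tool_pos: [0.4769, -0.3684, 0.0916]
ee_rot: [3.138, -0.002, 3.141]
wrist_force: [0.2, -0.2, -1.0]
width: 0.0564
finger_force: 0.0
pose [ 0.4769 -0.3684  0.0916] rpy [ 1.798e+02 -1.000e-01  1.800e+02] w 0.0564 t 29.8
shift in current axes [-0.0011 -0.0006 -0.0024] | in target axes [-0.0011 -0.0006 -0.0024] dist 0.003 turn [ 0.2 -0.1 -0. ]
time: 30.4
tool_pos: [0.4772, -0.3692, 0.0925]
ee_rot: [3.14, -0.001, 3.141]
wrist_force: [0.3, -2.7, 2.7]
width: 0.0278
finger_force: 30.3
pose [ 0.4772 -0.3692  0.0925] rpy [ 1.799e+02 -1.000e-01  1.800e+02] w 0.0278 t 30.4
shift in current axes [-0.0008  0.0002 -0.0015] | in target axes [-0.0008  0.0002 -0.0015] dist 0.002 turn [ 0.1 -0.1 -0. ]
```

```bash

python3 -m crank '[[0.95,[0,0,-0.02],[0,0,0]],[0.95,[0,0,-0.03],[0,0,0]],[0.95,[0,0,-0.04],[0,0,0]],[0.95,[0,0,-0.04],[0,0,0]],[0.95,[0,0,-0.04],[0,0,0]],[0.95,[0,0,-0.02],[0,0,0]],[0.95,[0,0,0],[0,0,0]],[0.95,[0,0,0],[0,0,0]]]'
python3 go.py .640 -.1485 .28 180
```

```text
time: 31.2
tool_pos: [0.4771, -0.3683, 0.2797]
ee_rot: [3.135, -0.004, -3.141]
wrist_force: [-0.3, -0.1, -2.2]
width: 0.028
finger_force: 30.4
pose [ 0.4771 -0.3683  0.2797] rpy [ 179.6   -0.2 -180. ] w 0.028 t 31.2
shift in current axes [-0.1629  0.2198  0.0004] | in target axes [-0.1629  0.2198 -0.0003] dist 0.274 turn [ 0.4 -0.2  0. ]
```

```bash

python3 -m crank '[[0.95,[-0.015,0.02,0],[0,0,0]],[0.95,[-0.02,0.027,0],[0,0,0]],[0.95,[-0.024,0.032,0],[0,0,0]],[0.95,[-0.024,0.032,0],[0,0,0]],[0.95,[-0.024,0.032,0],[0,0,0]],[0.95,[-0.022,0.03,0],[0,0,0]],[0.95,[-0.02,0.027,0],[0,0,0]],[0.95,[-0.014,0.02,0],[0,0,0]]]'
python3 -m crank '[[0.95,[0,0,0],[0.2,-0.2,0]],[0.95,[0,0,0.02],[0,0,0]],[0.95,[0,0,0.02],[0,0,0]],[0.95,[0,0,0],[0,0,0]],[0.95,[0,0,0],[0,0,0]],[0.95,[0,0,0],[0,0,0]],[0.95,[0,0,0],[0,0,0]]]'
python3 go.py .640 -.1485 .155 180
python3 - <<'E'
from h import *
s=snap('side'); p=np.array(robot.get_obs()['tool_pos']); X=pts(s)
hs=cv2.cvtColor(s['color'],cv2.COLOR_RGB2HSV); b=(hs[...,0]>100)&(hs[...,0]<125)&(hs[...,1]>120)&(np.hypot(X[...,0]-p[0],X[...,1]-p[1])<.09)
P=X[b]; print(len(P),np.percentile(P[:,2],[1,99]).round(4))
from scipy.optimize import least_squares
for lo,hi in((.005,.02),(.02,.035),(.035,.05)):
    z0=p[2]-.0925; q=P[(P[:,2]>z0+lo)&(P[:,2]<z0+hi)]
    f=least_squares(lambda c:np.hypot(q[:,0]-c[0],q[:,1]-c[1])-c[2],[p[0],p[1],.076],loss='soft_l1',f_scale=.002); print(lo,len(q),(f.x[:2]-p[:2]).round(4),f.x[2].round(4))
save('v5.png',cv2.resize(s['color'][80:300,180:400],(600,600)))
E
```

```text
time: 32.0
tool_pos: [0.6404, -0.1462, 0.2774]
ee_rot: [3.135, -0.009, -3.14]
wrist_force: [-1.2, -0.3, -2.3]
width: 0.0281
finger_force: 30.3
time: 32.7
tool_pos: [0.6407, -0.1495, 0.2435]
ee_rot: [-3.141, 0.003, 3.141]
wrist_force: [0.0, 0.4, -2.8]
width: 0.0281
finger_force: 30.4
pose [ 0.6407 -0.1495  0.2435] rpy [-180.     0.2  180. ] w 0.0281 t 32.7
shift in current axes [0.001  0.001  0.0885] | in target axes [0.0007 0.001  0.0885] dist 0.089 turn [-0.   0.2 -0. ]
3069 [0.1576 0.2247]
0.005 395 [ 0.0041 -0.0001] 0.0751
0.02 464 [ 0.004 -0.001] 0.0753
0.035 497 [ 0.0041 -0.0008] 0.0729
```

View pics/v5.png

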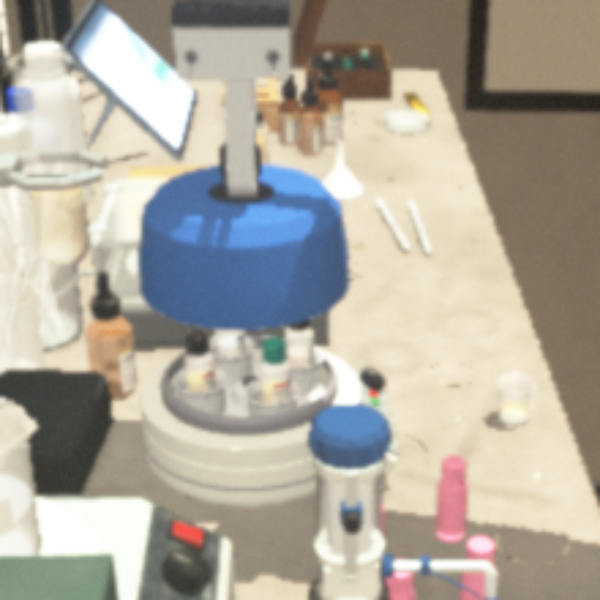

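The lid hangs level over the machine, all four vials standing (black at (197,360) and (300,345), green (273,365), white (232,355)). I measure the machine's centre in the same view to compare.

```bash

python3 - <<'E'
from h import *
from scipy.optimize import least_squares
s=snap('side'); p=np.array(robot.get_obs()['tool_pos']); X=pts(s); r=np.hypot(X[...,0]-.6403,X[...,1]+.15)
b=(r<.1)&(r>.07)&(X[...,1]>-.13); P=X[b]
for lo,hi in((.02,.035),(.035,.05),(.05,.058)):
    q=P[(P[:,2]>lo)&(P[:,2]<hi)]
    f=least_squares(lambda c:np.hypot(q[:,0]-c[0],q[:,1]-c[1])-c[2],[.64,-.15,.084],loss='soft_l1',f_scale=.002); print(lo,len(q),f.x.round(4),(f.x[:2]-p[:2]).round(4))
b=(r<.0695)&(r>.061)&(X[...,2]>.071)&(X[...,2]<.08); q=X[b]
f=least_squares(lambda c:np.hypot(q[:,0]-c[0],q[:,1]-c[1])-c[2],[.64,-.15,.066],loss='soft_l1',f_scale=.002); print('ring',len(q),f.x.round(4))
s=snap('top');hs=cv2.cvtColor(s['color'],cv2.COLOR_RGB2HSV);b=(hs[...,0]>100)&(hs[...,0]<125)&(hs[...,1]>120);X=pts(s); b&=(np.hypot(X[...,0]-p[0],X[...,1]-p[1])<.09); q=X[b]; print('top blue',len(q),np.percentile(q,[1,99],axis=0).round(4) if len(q)>9 else '')
E
```

```text
0.02 377 [ 0.6446 -0.1513  0.0838] [ 0.0039 -0.002 ]
0.035 388 [ 0.6445 -0.1515  0.0839] [ 0.0037 -0.0022]
0.05 213 [ 0.6446 -0.1512  0.0838] [ 0.0039 -0.0019]
ring 286 [ 0.6433 -0.1494  0.0649]
top blue 2565 [[ 0.5674 -0.2126  0.1656]
 [ 0.6639 -0.0946  0.3332]]
```

```bash

python3 -m crank '[[0.95,[0,0,0.02],[0,0,0]],[0.95,[0,0,0.02],[0,0,0]],[0.95,[0,0,0.018],[0,0,0]],[0.95,[0,0,0.01],[0,0,0]],[0.95,[0,0,0],[0,0,0]],[0.95,[0,0,0],[0,0,0]],[0.95,[0,0,0],[0,0,0]]]'
python3 go.py .6405 -.1493 .155 180
```

```text
time: 33.55
tool_pos: [0.6413, -0.1493, 0.1759]
ee_rot: [-3.141, 0.004, 3.141]
wrist_force: [0.3, 0.4, -2.0]
width: 0.0282
finger_force: 30.5
pose [ 0.6413 -0.1493  0.1759] rpy [-180.     0.2  180. ] w 0.0282 t 33.55
shift in current axes [ 0.0009 -0.      0.0209] | in target axes [ 0.0008 -0.      0.0209] dist 0.021 turn [-0.   0.2 -0. ]
```

```bash

python3 -m crank '[[0.95,[0.001,0,0.004],[0,0.2,0]],[0.95,[0,0,0.004],[0,0,0]],[0.95,[0,0,0.004],[0,0,0]],[0.95,[0,0,0.004],[0,0,0]],[0.95,[0,0,0.003],[0,0,0]],[0.95,[0,0,0],[0,0,0]],[0.95,[0,0,0],[0,0,0]]]'
python3 go.py .6405 -.1493 .1545 180
```

```text
time: 34.25
tool_pos: [0.6396, -0.1493, 0.155]
ee_rot: [-3.141, -0.002, 3.141]
wrist_force: [0.5, -1.3, -3.1]
width: 0.0283
finger_force: 30.4
pose [ 0.6396 -0.1493  0.155 ] rpy [-1.8e+02 -1.0e-01  1.8e+02] w 0.0283 t 34.25
shift in current axes [-0.0009 -0.      0.0005] | in target axes [-0.0009 -0.      0.0005] dist 0.001 turn [-0.  -0.1 -0. ]
```

```bash

python3 -m crank '[[0.95,[-0.001,0,0.001],[0,0,0]],[0.95,[0,0,0],[0,0,0]],[0.95,[0,0,0],[0,0,0]]]'
python3 -m crank '[[0.5,[0,0,0],[0,0,0]],[0.5,[0,0,0],[0,0,0]],[0.5,[0,0,0],[0,0,0]],[0.5,[0,0,-0.02],[0,0,0]],[0.5,[0,0,-0.03],[0,0,0]],[0.5,[0,0,-0.04],[0,0,0]],[0.5,[0,0,-0.03],[0,0,0]]]'
python3 -m crank '[[0.5,[0.04,0,0],[0,0,0]],[0.5,[0.05,0,0],[0,0,0]],[0.5,[0.05,0,0],[0,0,0]],[0.5,[0.05,0,0],[0,0,0]],[0.5,[0.04,0,0],[0,0,0]],[0.5,[0,0,0],[0,0,0]]]'
python3 - <<'E'
from h import *
s=snap('top'); X=pts(s); hs=cv2.cvtColor(s['color'],cv2.COLOR_RGB2HSV); b=(hs[...,0]>95)&(hs[...,0]<128)&(hs[...,1]>110)
r=np.hypot(X[...,0]-.64,X[...,1]+.15); q=X[b&(r<.1)&(X[...,2]>.12)&(X[...,2]<.14)]
A=np.linalg.lstsq(np.c_[q[(q[:,2]>.128)][:,:2]-[.64,-.15],np.ones((q[:,2]>.128).sum())],q[q[:,2]>.128][:,2],rcond=None)[0]
print('top plane tilt deg',np.degrees(A[:2]).round(2),'z',A[2].round(4),cv2.minEnclosingCircle(q[:,:2].astype(np.float32)),np.percentile(q[:,2],[50,95]))
k=X[(r<.025)&(X[...,2]>.16)&(X[...,2]<.175)]; print('knob top',len(k),k.mean(0).round(4) if len(k) else '')
t=snap('side'); save('v6.png',np.hstack([cv2.resize(s['color'][80:320,130:430],(400,400)),cv2.resize(t['color'][130:430,180:480],(400,400))]))
E
```

```text
time: 34.55
tool_pos: [0.6404, -0.1493, 0.1546]
ee_rot: [-3.141, -0.002, 3.141]
wrist_force: [-2.2, -2.3, 0.8]
width: 0.0283
finger_force: 30.6
time: 35.25
tool_pos: [0.6411, -0.1488, 0.2768]
ee_rot: [-3.142, 0.0, -3.141]
wrist_force: [0.2, 0.2, 0.5]
width: 0.0471
finger_force: 0.0
time: 35.85
tool_pos: [0.4075, -0.1484, 0.2757]
ee_rot: [-3.141, -0.001, 3.139]
wrist_force: [0.1, -0.2, 0.9]
width: 0.0469
finger_force: 0.0
top plane tilt deg [ 0.18 -0.09] z 0.1329 ((0.640031099319458, -0.14781810343265533), 0.06989994645118713) [0.13259884 0.13589983]
knob top 199 [ 0.6398 -0.1478  0.1667]
```

View pics/v6.png

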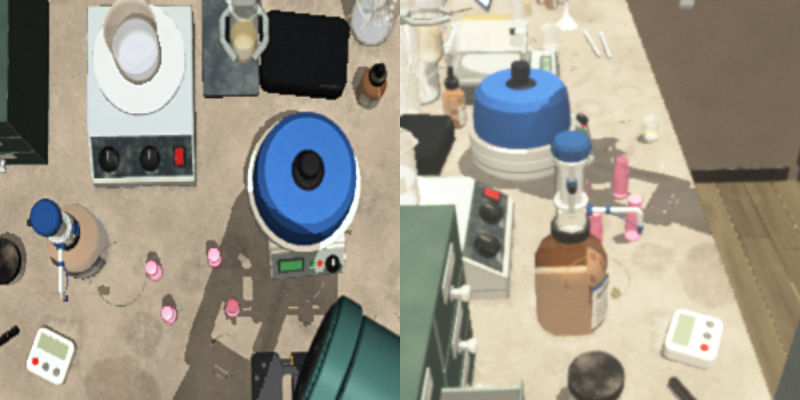

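The lid sits level: 0.2° tilt, knob top at 166.7 mm against the expected 166 mm. The timer and beaker are where they were and the arm is clear.

```bash
python3 -c "
from bench import robot
print(robot.close_job())"
```

```text
the job is handed in; nothing more can be done
None
```

The rotor is loaded with the two black-capped vials opposite each other and white opposite green, all upright on their cup floors; the lid sits level on the shoulder, and I handed the job in at about 36 s on the robot's clock.

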